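# Make up two kits for the welding booth

### The arm

A 7-joint arm with a two-finger parallel gripper is mounted at the origin on the work surface. World frame = base frame: x ahead of the robot, y to its left, z up, the work surface at z = 0. Lengths are in m, angles in degrees, forces in N, time in s.
With the tool pointing down it reaches from about 0.425 to 1.025 m from the base axis. Payload 9.4 kg.
Tool frame: the origin (TCP) lies where the fingers leave the gripper's body, on its centre line; the fingertips stand 84 mm ahead of it and the grasp point (between the pads) lies 65 mm ahead of it; z points along the fingers, y is the line along which they close (so a half turn about z gives the same grasp; the last joint's range is limited). The gripper opens to 93 mm and grips with 3 to 60 N. Pads are 15 mm wide; open, the fingers measure 128 mm over their backs; the gripper's body (75 mm by 188 mm) begins 65 mm behind the grasp point.
Start: joints at [-72.519, 34.337, -0.143, 91.639, 0.103, 54.024, -4.572], TCP at [0.27, 0.673, 0.303] pointing down, gripper open.
Joint ranges: [-147.43, 147.43], [-19.82, 112.94], [-74.19, 73.91], [6.32, 146.72], [-59.91, 239.91], [6.04, 106.73], [-150.56, 150.56]. Speed limits (degrees/s): [127.2, 127.2, 172.46, 172.46, 180, 180, 180].

### API

Orientations are given as [roll, pitch, yaw] about the fixed x, y, z axes, in that order (R = Rz(yaw) Ry(pitch) Rx(roll)).
In Python, from bench import r gives the robot as it stands.
- The arm moves only by the tool arm_command, never from a script. Its argument "commands" is a list of rows, each a list of 5 numbers: the shift along the tool's x, y, z in cm, then the turn about the tool's z in degrees, then the finger opening in cm, from 0 to 9.3. A call has 1 to 20 rows; each row is the pose to reach, as a shift and turn from the pose commanded when the call began, along the tool's axes at that moment; what a row does not reach only later rows make up. A row lasts 1/8 s, in which the tool goes at most 62.5 mm and 10.7 degrees, less where a joint would pass 70% of its speed; a pose out of reach is approached as far as the arm can. A call with a gripper value outside its range is refused whole. The fingers move at their own pace and stop on an object; "newtons" is the grip in N (left out, the last holds). Time passes only in rows, so rows that repeat a pose let the fingers close. It gives the time, the measured TCP pose, the force, the opening and the grip force at its end, in the units of the state.
- r.get_state(): the state, without advancing time (a new reading comes with each control period).
- r.read_camera(name): name is "side" or "top" or "wrist"; returns a dict with "image" (420x560x3 uint8, red, green, blue), "camera_matrix" (3x3 intrinsics, pixels), "extrinsics" (4x4, takes a point from world to camera coordinates). Camera axes: x right, y down, z forward; pixel columns grow to the right and rows downward; lengths in m; the calibration is good to about 2 mm. The wrist camera is an equidistant fisheye: a pixel r from the principal point sees the ray r / f radians off the axis. A picture is of the moment at which its call begins. There is no depth.
- r.close_job(): hands the job in; it is judged then, once.
The state is a dict: "time": time; "joint_positions": joint angles; "qd": joint speeds; "joint_torque": joint torques, N m; "ee_pos": TCP position; "orientation": TCP orientation; "force": force on the tool from outside, world axes, zero at the start; "ft_torque": the same for the moment, N m; "gripper_width": opening from 0.0 (shut) to 1.0 (fully open); "finger_force": force on a finger pad.
Only numpy, scipy, OpenCV 4.12 (cv2) and the standard library are available. Lean on these libraries where they do the work, as an engineer would, in place of code of your own. Each camera call takes 0.05 s, during which the arm holds its last target. There are 200 camera calls.

### The job

Make up the kits for the next two welds: the green tray gets the weld-neck flange and the copper backing ring, the blue tray the angle bracket and the copper backing bar. In each tray the steel part goes in the bare half and the copper part in the rubber-lined half, each set down, not dropped, upright as it stood and flat on the tray's floor. Leave the square tube, the steel pipe stub, the jar and the tape measure where they are.

Things in the scene. Friction and masses are not known exactly. Their poses are not given: they have to be found in the camera images.
- green_tray: Green tray fixed to the bench, 90 (x) by 175 mm (y), walls 16 mm high, 5 mm thick. A divider of that height and thickness at y = 0 makes two halves, each 80 x 80 mm inside, centred at x = 0, y = +42.5 and y = -42.5 mm. The +y half is lined with black rubber (floor 6 mm above the bench), the -y half is bare painted metal (floor 4 mm up). Origin: centre of the underside, at bench level; z up.
- blue_tray: Blue tray fixed to the bench, 90 (x) by 175 mm (y), walls 16 mm high, 5 mm thick. A divider of that height and thickness at y = 0 makes two halves, each 80 x 80 mm inside, centred at x = 0, y = +42.5 and y = -42.5 mm. The +y half is lined with black rubber (floor 6 mm above the bench), the -y half is bare painted metal (floor 4 mm up). Origin: centre of the underside, at bench level; z up.
- flange: Bright steel weld-neck flange standing on its disc: disc 60 mm across and 12 mm thick with four bolt holes; a round neck 34 mm across rises from it to 48 mm above the underside. About 0.4 kg. Origin: centre of the underside; z up along the neck. Fits either tray half at any yaw.
- copper_ring: Copper backing ring, a short thick copper tube standing on end: 50 mm outside, 40 mm inside, 50 mm high, open through. About 0.3 kg. Origin: centre of the underside; z up along the bore. Fits a tray half at any yaw.
- bracket: Bright steel angle bracket: a level base 50 x 50 x 8 mm with one hole and, along its -x edge, an upright leg 8 mm thick (x from -25 to -17 mm), 50 mm wide along y, its top 55 mm above the underside. About 0.3 kg. Origin: centre of the underside of the base; z up along the leg. Fits a tray half at any yaw.
- copper_bar: Solid copper backing bar, 60 mm long (x), 22 mm wide (y), 30 mm high (z), with a dark groove along its top. About 0.35 kg. Origin: centre of the underside; z up. Fits a tray half at any yaw.
- square_tube: Dark steel square tube offcut lying on its side, 60 mm long (x), 35 x 35 mm, hollow. Not wanted in either kit. Origin: centre of the underside.
- steel_pipe: Dark steel round pipe stub standing on end, 46 mm outside, 38 mm inside, 60 mm high. Not wanted in either kit. Origin: centre of the underside.
- paste_jar: White jar with a red lid, 66 mm across, 70 mm high, on the bench beside the work. Origin: centre of the underside. To be left alone.
- tape_measure: Yellow tape measure with a black round badge on top, lying flat, 65 x 60 mm and 35 mm high, on the bench beside the work. Origin: centre of the underside. To be left alone.

How it is judged:
By the outcome, as a careful person would: the job done as asked, in the order asked, and still so for the second after the job is handed in, with the robot touching nothing.
It also fails if it takes over 112 s, if anything falls off the work surface, if the arm or the gripper's body presses on something with over 40 N, if the wrist force passes 120 N, or if a joint passes its speed limit or range.

## Working session

There is one attempt and no reset: what is moved stays moved. The work goes in short steps, Python scripts to look and compute and a tool call to move; the robot and the scene stay as the last step left them, time stands still between calls to the robot, and variables do not carry over. Pictures are saved under pics/ and viewed, at most 14 in all, crops included, and the job is handed in when it is done.

Besides the shell and the picture viewer there is one more tool, called after "Emit:" as name(argument=value, ...) on one line, values as JSON. arm_command: Moves the arm, as the interface text tells. Its arguments: {"type":"object","properties":{"commands":{"type":"array","items":{"type":"array","items":{"type":"number"}}},"newtons":{"type":"number"}},"required":["commands"]}

```bash
mkdir -p pics; ls
python3 - <<'E'
from bench import r
import cv2,numpy as np
print(r.get_state())
for n in ("top","side"):
    c=r.read_camera(n); cv2.imwrite(f"pics/{n}0.png",c["image"][:,:,::-1])
    np.savez(f"{n}0.npz",**c); print(n,c["camera_matrix"].tolist(),np.round(c["extrinsics"],4).tolist())
E
```

```text
pics
{'time': 0.0, 'joint_positions': array([-72.51771061,  34.38527676,  -0.14422386,  91.67969922,
         0.10033724,  54.02647187,  -4.57089283]), 'qd': array([-0.05507328, -0.07856616, -0.005352  ,  0.00820673,  0.03620346,
        0.01723401, -0.02471435]), 'joint_torque': array([-9.60452394e-05, -7.65086246e+01,  1.49691157e+00, -2.52339453e+01,
       -5.24137903e-02,  1.69364997e-02,  1.54010349e-04]), 'ee_pos': array([0.27002057, 0.6724497 , 0.30185835]), 'orientation': array([-1.79908942e+02,  6.93533014e-03,  1.58124914e+02]), 'force': array([-0.97443512, -0.42966841, -0.40625112]), 'ft_torque': array([-0.03179802,  0.01081025,  0.00931604]), 'finger_force': 0.0, 'gripper_width': 0.9959402488237883}
top [[431.7008749061226, 0.0, 280.2795457051619], [0.0, 431.7008749061226, 220.22603470988034], [0.0, 0.0, 1.0]] [[-0.0102, -0.9997, -0.0227, 0.0183], [-0.9969, 0.0119, -0.0776, 0.581], [0.0779, 0.0219, -0.9967, 0.9419], [0.0, 0.0, 0.0, 1.0]]
side [[524.3403760394295, 0.0, 288.4875998629642], [0.0, 524.3403760394295, 200.87407347226375], [0.0, 0.0, 1.0]] [[0.7683, -0.6401, -0.0097, -0.4573], [-0.3287, -0.3814, -0.864, 0.2117], [0.5493, 0.667, -0.5034, 0.9122], [0.0, 0.0, 0.0, 1.0]]
```

View pics/top0.png

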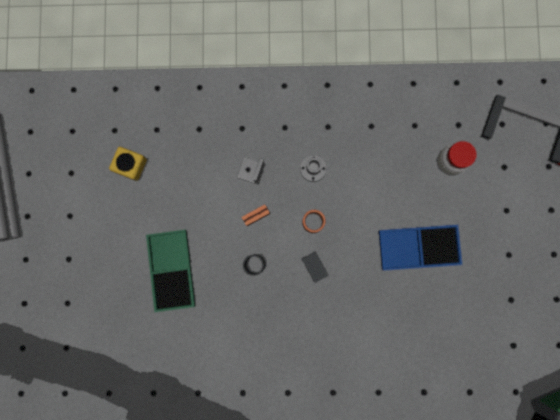

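View pics/side0.png

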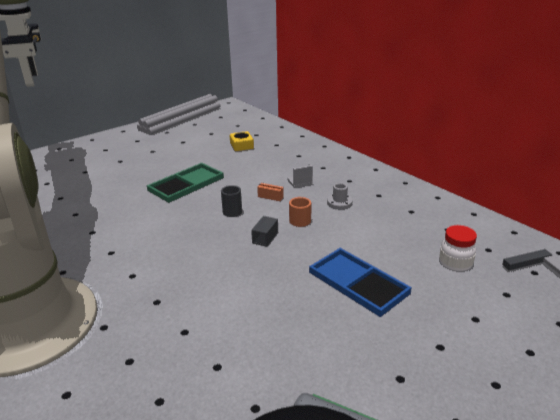

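The top picture shows the bracket (250,170), flange (314,168), copper bar (257,215), ring (314,221), pipe (255,264), square tube (315,266), green tray (171,270, rubber half toward the bottom) and blue tray (420,247, rubber half to the right). The side picture agrees. Next is an enlarged crop.

```bash
cat > h.py <<'E'
import numpy as np,cv2
def load(n):
    c=np.load(n+".npz"); return c["image"],c["camera_matrix"],c["extrinsics"]
def p2w(K,E,uv,z):
    uv=np.atleast_2d(uv).astype(float)
    d=np.c_[uv,np.ones(len(uv))]@np.linalg.inv(K).T@E[:3,:3]
    o=-E[:3,:3].T@E[:3,3]; s=(z-o[2])/d[:,2]
    return o+d*s[:,None]
def w2p(K,E,P):
    q=np.atleast_2d(P)@E[:3,:3].T+E[:3,3]; q=q@K.T; return q[:,:2]/q[:,2:]
E
python3 - <<'E'
from h import *
im,K,E=load("top0")
print("cam",-E[:3,:3].T@E[:3,3])
for n,uv,z in [("bracket",(250,170),.03),("flange",(314,168),.03),("bar",(257,215),.03),("ring",(314,221),.05),("pipe",(255,264),.06),("tube",(315,266),.035),("green",(171,270),.016),("blue",(420,247),.016)]:
    print(n,p2w(K,E,uv,z).round(3))
c=im[145:290,230:340,::-1]; cv2.imwrite("pics/cropc.png",cv2.resize(c,None,fx=4.1,fy=4.1,interpolation=cv2.INTER_CUBIC))
g=cv2.resize(im[225:315,140:200,::-1],None,fx=6,fy=6,interpolation=cv2.INTER_CUBIC); b=cv2.resize(im[215:275,370:470,::-1],None,fx=4.2,fy=4.2,interpolation=cv2.INTER_CUBIC)
h=np.zeros((540,790,3),np.uint8); h[:540,:360]=g; h[:252,365:785]=b; cv2.imwrite("pics/trays.png",h)
E
```

```text
cam [ 0.50604128 -0.0091939   0.98437258]
bracket [[0.694 0.078 0.03 ]]
flange [[ 0.697 -0.065  0.03 ]]
bar [[0.593 0.063 0.03 ]]
ring [[ 0.577 -0.062  0.05 ]]
pipe [[0.485 0.066 0.06 ]]
tube [[ 0.479 -0.063  0.035]]
green [[0.473 0.258 0.016]]
blue [[ 0.518 -0.298  0.016]]
```

View pics/cropc.png

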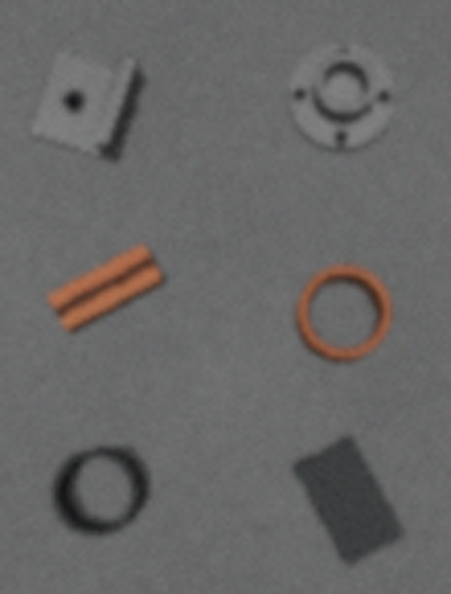

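View pics/trays.png

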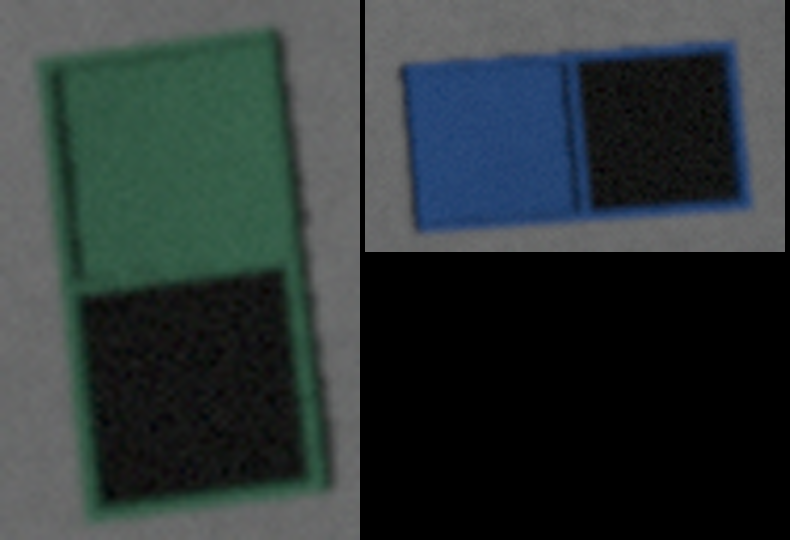

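The crops show: flange neck at crop (344,88), ring centre (344,312), bar corners (147,245), (165,275), (70,331), (50,298), and the bracket with its leg on the right edge (dark face (147,72)–(117,160)). Green's bare half is on top. Blue's bare half is on the left. I'll fit the model silhouettes to the masks.

```bash
cat > fit.py <<'E'
from h import *
from scipy.optimize import minimize
def box(x0,x1,y0,y1,z0,z1): return np.array([[x,y,z] for x in(x0,x1) for y in(y0,y1) for z in(z0,z1)])
def cyl(R,z0,z1,n=40):
    a=np.arange(n)/n*2*np.pi; return np.array([[R*np.cos(t),R*np.sin(t),z] for t in a for z in(z0,z1)])
M=dict(flange=[cyl(.03,0,.012),cyl(.017,0,.048)],copper_ring=[cyl(.025,0,.05)],
 bracket=[box(-.025,.025,-.025,.025,0,.008),box(-.025,-.017,-.025,.025,0,.055)],
 copper_bar=[box(-.03,.03,-.011,.011,0,.03)],steel_pipe=[cyl(.023,0,.06)],square_tube=[box(-.03,.03,-.0175,.0175,0,.035)],
 green_tray=[box(-.045,.045,-.0875,.0875,0,.016)],blue_tray=[box(-.045,.045,-.0875,.0875,0,.016)])
def place(P,q):
    c,s=np.cos(q[2]),np.sin(q[2]); return P@np.array([[c,s,0],[-s,c,0],[0,0,1]])+[q[0],q[1],q[3] if len(q)>3 else 0]
S=8
def render(n,q,K,E,w):
    m=np.zeros(((w[3]-w[1])*S,(w[2]-w[0])*S),np.uint8)
    for P in M[n]:
        p=(w2p(K,E,place(P,q))+.5-np.array(w[:2]))*S
        cv2.fillConvexPoly(m,cv2.convexHull(p.round().astype(np.int32)),255)
    return m
def fit(n,q0,im,K,E,w,mask):
    t=cv2.resize(mask[w[1]:w[3],w[0]:w[2]].astype(np.float32),None,fx=S,fy=S,interpolation=cv2.INTER_LINEAR)
    def f(q):
        m=render(n,q,K,E,w)/255.; return 1-np.minimum(m,t).sum()/np.maximum(m,t).sum()
    best=min((minimize(f,[q0[0],q0[1],a],method="Nelder-Mead",options=dict(initial_simplex=np.array([q0[0],q0[1],a])+np.array([[0,0,0],[.008,0,0],[0,.008,0],[0,0,.15]]))) for a in np.ravel(q0[2])),key=lambda s:s.fun)
    return best.x,best.fun
E
python3 - <<'E'
from fit import *
im,K,E=load("top0")
f=im.astype(np.float32); med=np.median(f[150:290,200:360].reshape(-1,3),0)
d=np.abs(f-med).max(2); hs=cv2.cvtColor(im,cv2.COLOR_RGB2HSV)
print(med, np.std(f[180:200,280:300],axis=(0,1)))
Q={"flange":(.697,-.065,0),"copper_ring":(.577,-.062,0),"bracket":(.7,.078,[1.2,1.5]),"copper_bar":(.593,.063,[-1.,-1.3]),"steel_pipe":(.485,.066,0),"square_tube":(.479,-.063,[0.3,.6]),"green_tray":(.473,.258,[3.0,3.3]),"blue_tray":(.518,-.298,[-1.4,-1.7])}
out=im[:,:,::-1].copy(); out=cv2.resize(out,None,fx=4,fy=4,interpolation=cv2.INTER_CUBIC)
res={}
for n,q in Q.items():
    c=w2p(K,E,[q[0],q[1],.015])[0]; h=55 if "tray" in n else 24
    w=[int(c[0]-h),int(c[1]-h),int(c[0]+h),int(c[1]+h)]
    soft=np.clip((d-12)/20,0,1)
    if n!="green_tray": pass
    x,e=fit(n,q,im,K,E,w,soft); res[n]=x
    print(n,x[:2].round(4),np.degrees(x[2]).round(1),round(e,3))
    m=render(n,x,K,E,w); cs,_=cv2.findContours(cv2.resize(m,None,fx=.5,fy=.5),cv2.RETR_EXTERNAL,cv2.CHAIN_APPROX_NONE)
    cv2.drawContours(out,[k+np.array([[w[0]*4,w[1]*4]]) for k in cs],-1,(0,255,255),1)
np.savez("res.npz",**res)
cv2.imwrite("pics/ov.png",np.vstack([cv2.resize(out[580:1180,560:1360],None,fx=.75,fy=.75),np.hstack([cv2.resize(out[900:1280,560:820],(300,140*300//96)) [:0]])]) if 0 else out[600:1160,900:1400])
cv2.imwrite("pics/ov2.png",np.hstack([out[900:1260,540:840],out[860:1220,1480:1880]]))
E
```

```text
[106. 106. 106.] [2.2132766 2.203405  2.1244404]
flange [ 0.6994 -0.0636] -2.8 0.764
copper_ring [ 0.5776 -0.0609] 3.4 0.487
bracket [0.6966 0.076 ] 67.9 0.688
copper_bar [0.5945 0.0674] -62.1 0.098
steel_pipe [0.4845 0.0697] 3.0 0.442
square_tube [ 0.478  -0.0624] 27.6 0.078
green_tray [0.4725 0.2614] 97.1 0.031
blue_tray [ 0.5182 -0.2987] -176.6 0.031
```

Run:
```python
from fit import *
im,K,E=load("top0")
f=cv2.GaussianBlur(im,(0,0),.7).astype(np.float32); d=np.abs(f-np.median(f[150:290,200:360].reshape(-1,3),0)).max(2)
res=dict(np.load("res.npz"))
out=cv2.resize(im[:,:,::-1],None,fx=4,fy=4,interpolation=cv2.INTER_CUBIC)
for n in list(res):
    q=res[n]; 
    if n in("flange","copper_ring","bracket","steel_pipe"):
        c=w2p(K,E,[q[0],q[1],.02])[0]; w=[int(c[0]-24),int(c[1]-24),int(c[0]+24),int(c[1]+24)]
        b=(cv2.resize(d,None,fx=4,fy=4,interpolation=cv2.INTER_CUBIC)>(9 if n in("flange","bracket") else 20)).astype(np.uint8)[w[1]*4:w[3]*4,w[0]*4:w[2]*4]
        b=cv2.morphologyEx(b,cv2.MORPH_CLOSE,np.ones((9,9),np.uint8))
        cs,_=cv2.findContours(b,cv2.RETR_EXTERNAL,cv2.CHAIN_APPROX_NONE); k=max(cs,key=cv2.contourArea)
        b[:]=0; cv2.drawContours(b,[k],-1,1,-1)
        mk=np.zeros(im.shape[:2],np.float32); mk[w[1]:w[3],w[0]:w[2]]=cv2.resize(b.astype(np.float32),(48,48),interpolation=cv2.INTER_AREA)
        x,e=fit(n,(q[0],q[1],[q[2],q[2]+.2,q[2]-.2]),im,K,E,w,mk); res[n]=x
        print(n,x[:2].round(4),np.degrees(x[2]).round(1),round(e,3))
    c=w2p(K,E,[q[0],q[1],.02])[0]; w=[int(c[0]-55),int(c[1]-55),int(c[0]+55),int(c[1]+55)]
    m=render(n,res[n],K,E,w); cs,_=cv2.findContours(cv2.resize(m,None,fx=.5,fy=.5),cv2.RETR_EXTERNAL,cv2.CHAIN_APPROX_NONE)
    cv2.drawContours(out,[k+np.array([[w[0]*4,w[1]*4]]) for k in cs],-1,(0,255,255),1)
np.savez("res.npz",**res)
cv2.imwrite("pics/ov.png",np.hstack([out[600:1190,925:1360],np.vstack([out[900:1260,540:840],cv2.resize(out[860:1100,1480:1880],(300,230))])]))
```

```text
flange [ 0.7005 -0.0633] 5.4 0.155
copper_ring [ 0.5776 -0.0608] -6.2 0.068
bracket [0.6974 0.0771] 67.4 0.132
steel_pipe [0.4845 0.0698] 5.3 0.109
```

View pics/ov.png

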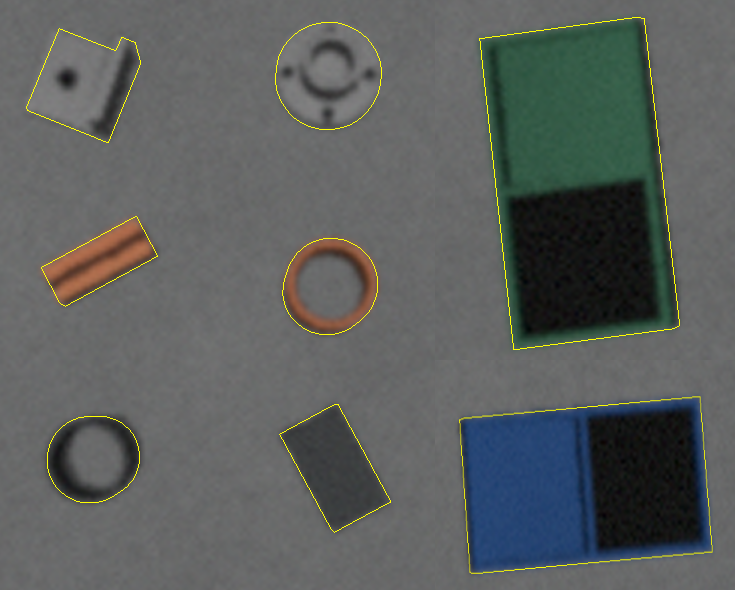

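Outlines match all parts and both trays within a pixel or so. Next is a helper that gives deltas to the targets.

```bash
cat > go.py <<'E'
import sys,numpy as np
from scipy.spatial.transform import Rotation as Ro
from bench import r
x,y,zg,yaw=map(float,sys.argv[1:5])   # grasp point target, tool yaw
s=r.get_state(); R=Ro.from_euler("xyz",s["orientation"],degrees=True)
d=R.inv().apply(np.array([x,y,zg+.065])-s["ee_pos"])*100
t=-((yaw-s["orientation"][2]+180)%360-180)
print("delta cm",d.round(2),"turn",round(t,1),"| t",round(s["time"],2),"pos",s["ee_pos"].round(4),"rpy",s["orientation"].round(1),"F",s["force"].round(1),"w",round(s["gripper_width"]*9.3,2),"ff",round(s["finger_force"],1),"q7",s["joint_positions"][6].round(0))
E
python3 - <<'E'
from fit import *
for k,v in np.load("res.npz").items(): print(k,v.round(4))
E
python3 go.py .7005 -.0633 .12 90
```

```text
flange [ 0.7005 -0.0633  0.0946]
copper_ring [ 0.5776 -0.0608 -0.1091]
bracket [0.6974 0.0771 1.1767]
copper_bar [ 0.5945  0.0674 -1.0832]
steel_pipe [0.4845 0.0698 0.0921]
square_tube [ 0.478  -0.0624  0.4823]
green_tray [0.4725 0.2614 1.6939]
blue_tray [ 0.5182 -0.2987 -3.0814]
delta cm [-67.36 -52.23  11.78] turn 68.1 | t 0.1 pos [0.27   0.6725 0.302 ] rpy [-179.9    0.   158.1] F [-0.8  0.2 -0.6] w 9.25 ff 0.0 q7 -5.0
```

Emit:
arm_command(commands=[[-4, -3, 0, 6, 6], [-8, -6, 1, 12, 6], [-13, -10, 2, 18, 6], [-18, -14, 3, 25, 6], [-23, -18, 4, 32, 6], [-28, -22, 5, 39, 6], [-33, -26, 6, 46, 6], [-38, -30, 7, 53, 6], [-43, -34, 8, 60, 6], [-48, -37.5, 9, 66, 6], [-53, -41, 10, 68, 6], [-58, -45, 11, 68, 6], [-62.5, -48.5, 11.8, 68, 6], [-65.5, -51, 11.8, 68, 6], [-67.4, -52.2, 11.8, 68, 6], [-67.4, -52.2, 11.8, 68, 6], [-67.4, -52.2, 11.8, 68, 6]], newtons=30)

```text
time: 2.22
ee_pos: [0.7005, -0.0604, 0.1845]
orientation: [-179.9, -0.1, 90.2]
force: [-0.5, 0.3, -0.4]
gripper_width: 0.647
finger_force: 0.0
```

```bash
python3 go.py .7005 -.0633 .038 90
python3 - <<'E'
from bench import r
import cv2,numpy as np
c=r.read_camera("wrist"); cv2.imwrite("pics/w1.png",c["image"][:,:,::-1]); np.savez("w1.npz",**c); print(c["camera_matrix"],c["extrinsics"].round(3))
E
```

```text
delta cm [-0.3   0.01  8.15] turn 0.2 | t 2.23 pos [ 0.7005 -0.0604  0.1845] rpy [-1.799e+02 -1.000e-01  9.020e+01] F [-0.5  0.3 -0.4] w 6.02 ff 0.0 q7 13.0
[[325.1922621    0.         281.29717978]
 [  0.         325.1922621  205.343961  ]
 [  0.           0.           1.        ]] [[ 1.     0.005 -0.001 -0.7  ]
 [ 0.005 -0.955  0.297 -0.06 ]
 [ 0.001 -0.297 -0.955  0.26 ]
 [ 0.     0.     0.     1.   ]]
```

View pics/w1.png

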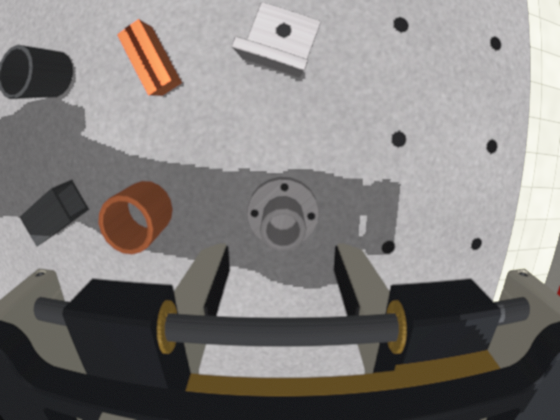

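The wrist view shows the flange neck top at about (283,228), between the fingers, with its disc spanning (248–319, 178–). I'll convert this with the fisheye model.

```bash
cat > fish.py <<'E'
import numpy as np
def fish(c,uv,z):
    K,E=c["camera_matrix"],c["extrinsics"]; v=(np.array(uv)-K[:2,2])/K[0,0]; th=np.linalg.norm(v)
    d=E[:3,:3].T@np.r_[v/th*np.sin(th),np.cos(th)]; o=-E[:3,:3].T@E[:3,3]; return o+d*(z-o[2])/d[2]
E
python3 - <<'E'
from fish import *
c=np.load("w1.npz")
print(fish(c,(283,228),.048),fish(c,(282.5,201.5),.012)) # neck top, mean of side holes approx
for p in [(254,213),(311,216),(284,187)]: print(fish(c,p,.012))
for p in [(248,211),(319,214)]: print("disc edge",fish(c,p,.012))
E
```

```text
[ 0.70198228 -0.06159196  0.048     ] [ 0.70167162 -0.05250475  0.012     ]
[ 0.67824208 -0.06249629  0.012     ]
[ 0.72531193 -0.0648925   0.012     ]
[ 0.70280843 -0.04035139  0.012     ]
disc edge [ 0.67331257 -0.06078958  0.012     ]
disc edge [ 0.73190832 -0.06312657  0.012     ]
```

Both cameras agree within about 1.5 mm, so I'll descend and grip.

Emit:
arm_command(commands=[[-0.25, 0.1, 2, 0, 6], [-0.25, 0.1, 5, 0, 6], [-0.25, 0.1, 7, 0, 6], [-0.25, 0.1, 8.1, 0, 6], [-0.25, 0.1, 8.1, 0, 6], [-0.25, 0.1, 8.1, 0, 2], [-0.25, 0.1, 8.1, 0, 2], [-0.25, 0.1, 8.1, 0, 2], [-0.25, 0.1, 8.1, 0, 2], [-0.25, 0.1, 8.1, 0, 2], [-0.25, 0.1, 8.1, 0, 2]], newtons=35)

```text
time: 3.65
ee_pos: [0.7021, -0.0653, 0.1044]
orientation: [180.0, -0.0, 90.1]
force: [-0.9, 1.0, 6.5]
gripper_width: 0.345
finger_force: 35.0
```

```bash
python3 go.py .5147 .2667 .130 90
```

```text
delta cm [ 33.24 -18.67  -9.06] turn 0.1 | t 3.65 pos [ 0.7021 -0.0653  0.1044] rpy [180.   -0.   90.1] F [-0.9  1.   6.5] w 3.21 ff 35.0 q7 14.0
```

Emit:
arm_command(commands=[[0, 0, -1, 0, 2], [0, 0, -3, 0, 2], [0, 0, -6, 0, 2], [2, -1, -9, 0, 2], [5, -2.8, -9, 0, 2], [9, -5, -9, 0, 2], [13, -7.3, -9, 0, 2], [17, -9.5, -9, 0, 2], [21, -11.8, -9, 0, 2], [25, -14, -9, 0, 2], [29, -16.3, -9, 0, 2], [31.5, -17.7, -9, 0, 2], [33, -18.5, -9, 0, 2], [33.2, -18.7, -9, 0, 2], [33.2, -18.7, -9, 0, 2]])

```text
time: 5.52
ee_pos: [0.515, 0.2653, 0.1941]
orientation: [180.0, 0.0, 90.1]
force: [-0.3, -0.5, -4.8]
gripper_width: 0.35
finger_force: 35.0
```

```bash
python3 go.py .5147 .2667 .042 90
```

```text
delta cm [ 0.14 -0.04  8.71] turn 0.1 | t 5.53 pos [0.515  0.2653 0.1941] rpy [180.    0.   90.1] F [-0.3 -0.5 -4.8] w 3.25 ff 35.0 q7 -16.0
```

Emit:
arm_command(commands=[[0.1, 0, 2, 0, 2], [0.1, 0, 5, 0, 2], [0.1, 0, 7, 0, 2], [0.1, 0, 8, 0, 2], [0.1, 0, 8.2, 0, 2], [0.1, 0, 8.3, 0, 2], [0.1, 0, 8.3, 0, 2], [0.1, 0, 8.3, 0, 2]])

```text
time: 6.52
ee_pos: [0.5146, 0.2675, 0.1113]
orientation: [180.0, -0.0, 90.1]
force: [0.2, 0.8, -3.4]
gripper_width: 0.353
finger_force: 35.0
```

Emit:
arm_command(commands=[[0, 0, 0.1, 0, 2], [0, 0, 0.2, 0, 2], [0, 0, 0.3, 0, 2], [0, 0, 0.3, 0, 2], [0, 0, 0.3, 0, 2]])

```text
time: 7.15
ee_pos: [0.5144, 0.2674, 0.1083]
orientation: [180.0, -0.0, 90.1]
force: [-1.6, -0.7, 6.2]
gripper_width: 0.349
finger_force: 35.0
```

Contact made: z force rose from −3.4 to +6.2 N. I'll release and rise.

Emit:
arm_command(commands=[[0, 0, 0, 0, 5], [0, 0, 0, 0, 5], [0, 0, 0, 0, 5], [0, 0, -1, 0, 5], [0, 0, -3, 0, 5], [0, 0, -6, 0, 6], [0, 0, -9, 0, 6.8], [0, 0, -9, 0, 6.8]])

```text
time: 8.15
ee_pos: [0.5153, 0.2678, 0.2003]
orientation: [179.8, -0.1, 90.1]
force: [0.8, 0.5, 0.8]
gripper_width: 0.726
finger_force: 0.0
```

```bash
python3 go.py .5778 -.0605 .11 135
```

```text
delta cm [-32.85   6.18   2.47] turn -44.9 | t 8.15 pos [0.5153 0.2678 0.2003] rpy [ 1.798e+02 -1.000e-01  9.010e+01] F [0.8 0.5 0.8] w 6.75 ff 0.0 q7 -16.0
```

Emit:
arm_command(commands=[[-3, 0.6, 0, -6, 6.8], [-7, 1.3, 0, -14, 6.8], [-12, 2.3, 0.5, -22, 6.8], [-17, 3.2, 1, -30, 6.8], [-22, 4.1, 1.5, -38, 6.8], [-27, 5.1, 2, -45, 6.8], [-31, 5.8, 2.4, -45, 6.8], [-32.7, 6.1, 2.4, -45, 6.8], [-32.9, 6.2, 2.4, -45, 6.8], [-32.9, 6.2, 2.4, -45, 6.8], [-32.9, 6.2, 2.4, -45, 6.8]])

```text
time: 9.52
ee_pos: [0.5771, -0.0595, 0.1739]
orientation: [180.0, -0.0, 135.3]
force: [-0.7, -0.4, 0.3]
gripper_width: 0.732
finger_force: 0.0
```

```bash
python3 go.py .5778 -.0605 .036 135
python3 - <<'E'
from bench import r
import cv2,numpy as np
for n in ("wrist","top"):
    c=r.read_camera(n); np.savez(n[0]+"2.npz",**c); cv2.imwrite(f"pics/{n[0]}2.png",c["image"][:,:,::-1])
E
```

```text
delta cm [-0.12 -0.02  7.29] turn 0.3 | t 9.53 pos [ 0.5771 -0.0595  0.1739] rpy [180.   -0.  135.3] F [-0.7 -0.4  0.3] w 6.8 ff 0.0 q7 45.0
```

View pics/w2.png

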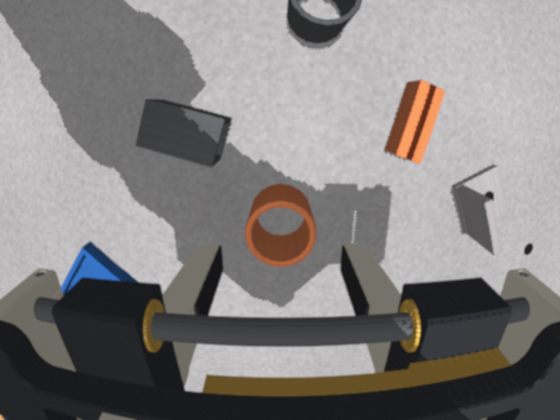

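The ring's top is centred at (281,233), on the finger midline (about 282). The way down is clear.

Emit:
arm_command(commands=[[-0.1, 0, 2, 0, 6.8], [-0.1, 0, 4.5, 0, 6.8], [-0.1, 0, 6.5, 0, 6.8], [-0.1, 0, 7.3, 0, 6.8], [-0.1, 0, 7.3, 0, 6.8], [-0.1, 0, 7.3, 0, 3.8], [-0.1, 0, 7.3, 0, 3.8], [-0.1, 0, 7.3, 0, 3.8], [-0.1, 0, 7.3, 0, 3.8], [-0.1, 0, 7.3, 0, 3.8]], newtons=35)

```text
time: 10.88
ee_pos: [0.5782, -0.0622, 0.1014]
orientation: [179.9, 0.1, 135.1]
force: [1.0, -0.3, 5.6]
gripper_width: 0.531
finger_force: 35.0
```

```bash
python3 go.py .4303 .2561 .130 135
```

```text
delta cm [32.93 12.13 -9.38] turn 0.1 | t 10.88 pos [ 0.5782 -0.0622  0.1014] rpy [1.799e+02 1.000e-01 1.351e+02] F [ 1.  -0.3  5.6] w 4.93 ff 35.0 q7 44.0
```

Emit:
arm_command(commands=[[0, 0, -1, 0, 3.8], [0, 0, -3, 0, 3.8], [0, 0, -6, 0, 3.8], [0, 0, -9, 0, 3.8], [3, 1.1, -9.4, 0, 3.8], [7, 2.6, -9.4, 0, 3.8], [11, 4.1, -9.4, 0, 3.8], [15, 5.6, -9.4, 0, 3.8], [19, 7.0, -9.4, 0, 3.8], [23, 8.5, -9.4, 0, 3.8], [27, 10, -9.4, 0, 3.8], [30.5, 11.3, -9.4, 0, 3.8], [32.5, 12, -9.4, 0, 3.8], [32.9, 12.1, -9.4, 0, 3.8], [32.9, 12.1, -9.4, 0, 3.8], [32.9, 12.1, -9.4, 0, 3.8]])

```text
time: 12.88
ee_pos: [0.4305, 0.2545, 0.1948]
orientation: [-180.0, 0.0, 135.0]
force: [-0.1, -0.2, -3.6]
gripper_width: 0.534
finger_force: 35.0
```

```bash
python3 go.py .4303 .2561 .0424 135
python3 - <<'E'
from bench import r
import cv2,numpy as np
c=r.read_camera("wrist"); np.savez("w3.npz",**c); cv2.imwrite("pics/w3.png",c["image"][:,:,::-1])
E
```

```text
delta cm [0.13 0.1  8.74] turn 0.0 | t 12.88 pos [0.4305 0.2545 0.1948] rpy [-180.    0.  135.] F [-0.1 -0.2 -3.6] w 4.97 ff 35.0 q7 12.0
```

View pics/w3.png

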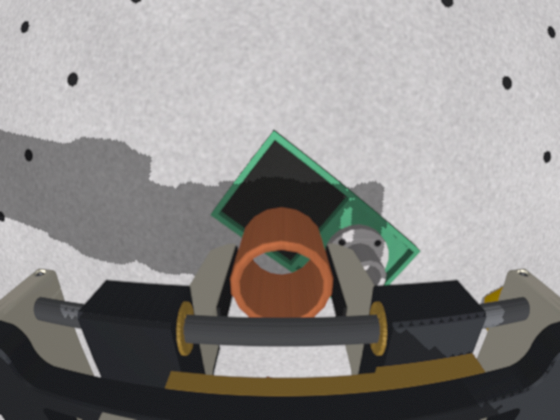

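The ring is upright over the rubber half, and the flange stands flat in the bare half at (357,245). Lowering the ring.

Emit:
arm_command(commands=[[0.1, 0.1, 2, 0, 3.8], [0.1, 0.1, 5, 0, 3.8], [0.1, 0.1, 7, 0, 3.8], [0.1, 0.1, 8, 0, 3.8], [0.1, 0.1, 8.3, 0, 3.8], [0.1, 0.1, 8.4, 0, 3.8], [0.1, 0.1, 8.4, 0, 3.8], [0.1, 0.1, 8.4, 0, 3.8]])

```text
time: 13.92
ee_pos: [0.4302, 0.2572, 0.1112]
orientation: [180.0, 0.0, 135.1]
force: [-0.0, 0.1, -1.5]
gripper_width: 0.531
finger_force: 35.0
```

Emit:
arm_command(commands=[[0, 0, 0.1, 0, 3.8], [0, 0, 0.2, 0, 3.8], [0, 0, 0.35, 0, 3.8], [0, 0, 0.35, 0, 3.8], [0, 0, 0.35, 0, 3.8]])

```text
time: 14.55
ee_pos: [0.43, 0.2571, 0.1074]
orientation: [180.0, 0.0, 135.1]
force: [-0.9, 0.2, 4.2]
gripper_width: 0.531
finger_force: 35.0
```

Contact at exactly the expected height. Releasing, then on to the bracket leg.

Emit:
arm_command(commands=[[0, 0, 0, 0, 6.2], [0, 0, 0, 0, 6.2], [0, 0, 0, 0, 6.2], [0, 0, -1, 0, 6.2], [0, 0, -3, 0, 6.2], [0, 0, -6, 0, 6], [0, 0, -9, 0, 4.5], [0, 0, -9, 0, 4]])

```text
time: 15.55
ee_pos: [0.4307, 0.2575, 0.1996]
orientation: [179.8, 0.0, 135.1]
force: [-0.1, -0.3, -0.1]
gripper_width: 0.482
finger_force: 0.0
```

```bash
python3 go.py .6893 .0577 .110 157.4
```

```text
delta cm [-32.41   4.09   2.5 ] turn -22.3 | t 15.55 pos [0.4307 0.2575 0.1996] rpy [179.8   0.  135.1] F [-0.1 -0.3 -0.1] w 4.48 ff 0.0 q7 11.0
```

Emit:
arm_command(commands=[[-3, 0.4, 0, -3, 4], [-7, 0.9, 0, -8, 4], [-12, 1.5, 0.5, -14, 4], [-17, 2.1, 1, -20, 4], [-22, 2.8, 1.5, -22.3, 4], [-27, 3.4, 2, -22.3, 4], [-30.7, 3.9, 2.4, -22.3, 4], [-32.2, 4.1, 2.4, -22.3, 4], [-32.4, 4.1, 2.4, -22.3, 4], [-32.4, 4.1, 2.4, -22.3, 4], [-32.4, 4.1, 2.4, -22.3, 4]])

```text
time: 16.92
ee_pos: [0.6877, 0.059, 0.1735]
orientation: [180.0, -0.0, 157.5]
force: [0.5, -0.4, 0.1]
gripper_width: 0.432
finger_force: 0.0
```

```bash
python3 go.py .6893 .0577 .038 157.4
python3 - <<'E'
from bench import r
import cv2,numpy as np
c=r.read_camera("wrist"); np.savez("w4.npz",**c); cv2.imwrite("pics/w4.png",c["image"][:,:,::-1])
E
```

```text
delta cm [-0.2  -0.07  7.05] turn 0.1 | t 16.93 pos [0.6877 0.059  0.1735] rpy [180.   -0.  157.5] F [ 0.5 -0.4  0.1] w 4.01 ff 0.0 q7 52.0
```

View pics/w4.png

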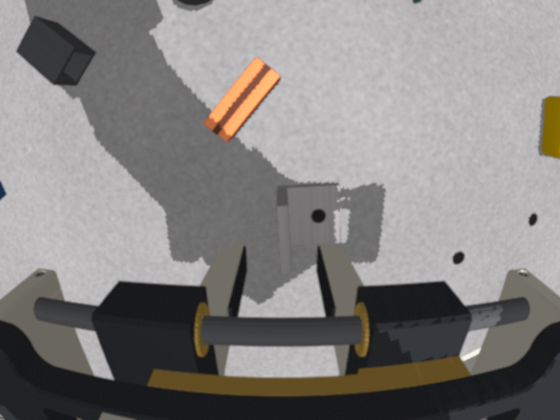

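The leg's top runs from about (283,187) to (285,270), near the finger midline (281). The base with its hole (318,215) is on the right. Checking in world coordinates.

Run:
```python
from fish import *
import cv2
c=np.load("w4.npz")
a,b=fish(c,(283,187),.055),fish(c,(285,270),.055); print(a,b,"len",np.linalg.norm(a-b),(a+b)/2, "hole",fish(c,(318,215),.008))
cv2.imwrite("pics/w4c.png",cv2.resize(c["image"][175:285,225:345,::-1],None,fx=5,fy=5,interpolation=cv2.INTER_CUBIC))
```

```text
[0.65776211 0.07296753 0.055     ] [0.71299536 0.05176412 0.055     ] len 0.05916330290738091 [0.68537873 0.06236582 0.055     ] hole [0.700863   0.08590716 0.008     ]
```

View pics/w4c.png

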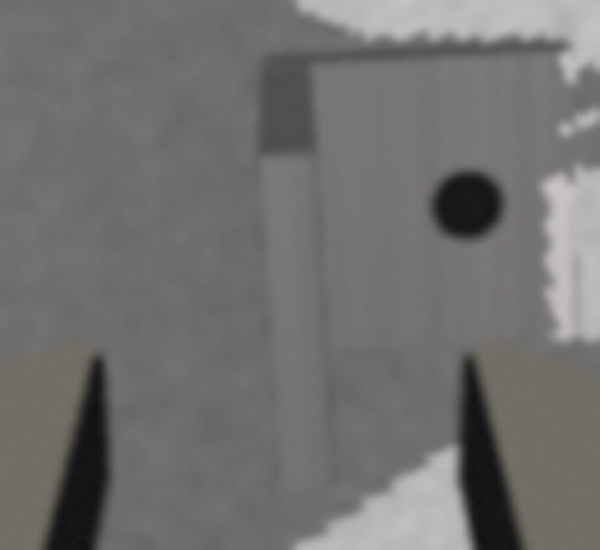

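```bash
python3 - <<'E'
from fish import *
c=np.load("w4.npz")
a,b=fish(c,(282.3,205.5),.055),fish(c,(285.4,272),.055); print(a,b,"len",np.linalg.norm(a-b),(a+b)/2,np.degrees(np.arctan2(*(b-a)[1::-1])))
E
python3 go.py .6893 .0577 .038 157.4
```

```text
[0.66890993 0.06789453 0.055     ] [0.71458239 0.05141806 0.055     ] len 0.04855355651251075 [0.69174616 0.0596563  0.055     ] -19.837050699017013
delta cm [-0.17 -0.05  7.06] turn 0.1 | t 16.98 pos [0.6879 0.0588 0.1736] rpy [180.   -0.  157.5] F [-0.4 -1.   0.6] w 4.01 ff 0.0 q7 52.0
```

Emit:
arm_command(commands=[[-0.25, 0.1, 2, -1, 4], [-0.25, 0.1, 4.5, -1, 4], [-0.25, 0.1, 6.5, -1, 4], [-0.25, 0.1, 7, -1, 4], [-0.25, 0.1, 7, -1, 4], [-0.25, 0.1, 7, -1, 0.2], [-0.25, 0.1, 7, -1, 0.2], [-0.25, 0.1, 7, -1, 0.2], [-0.25, 0.1, 7, -1, 0.2], [-0.25, 0.1, 7, -1, 0.2], [-0.25, 0.1, 7, -1, 0.2], [-0.25, 0.1, 7, -1, 0.2]], newtons=35)

```text
time: 18.48
ee_pos: [0.6916, 0.0578, 0.1037]
orientation: [180.0, 0.0, 158.4]
force: [-0.4, 1.4, 5.7]
gripper_width: 0.086
finger_force: 35.0
```

```bash
python3 go.py .4947 -.2575 .130 93.4
```

```text
delta cm [  6.72 -36.56  -9.16] turn 65.0 | t 18.48 pos [0.6916 0.0578 0.1037] rpy [180.    0.  158.4] F [-0.4  1.4  5.7] w 0.8 ff 35.0 q7 52.0
```

Emit:
arm_command(commands=[[0, 0, -1, 0, 0.2], [0, 0, -3, 0, 0.2], [0, 0, -6, 0, 0.2], [0, 0, -9, 0, 0.2], [0.6, -3, -9.2, 6, 0.2], [1.3, -7, -9.2, 14, 0.2], [2, -11, -9.2, 22, 0.2], [2.8, -15, -9.2, 30, 0.2], [3.5, -19, -9.2, 38, 0.2], [4.2, -23, -9.2, 46, 0.2], [5, -27, -9.2, 54, 0.2], [5.7, -31, -9.2, 60, 0.2], [6.3, -34.5, -9.2, 64, 0.2], [6.6, -36.2, -9.2, 65, 0.2], [6.7, -36.6, -9.2, 65, 0.2], [6.7, -36.6, -9.2, 65, 0.2], [6.7, -36.6, -9.2, 65, 0.2]])

```text
time: 20.6
ee_pos: [0.4952, -0.257, 0.1952]
orientation: [180.0, -0.0, 93.6]
force: [-0.1, 0.6, -3.2]
gripper_width: 0.089
finger_force: 35.0
```

```bash
python3 go.py .4947 -.2575 .0427 93.4
python3 - <<'E'
from bench import r
import cv2,numpy as np
c=r.read_camera("wrist"); np.savez("w5.npz",**c); cv2.imwrite("pics/w5.png",c["image"][:,:,::-1])
E
```

```text
delta cm [-0.06 -0.06  8.75] turn 0.2 | t 20.6 pos [ 0.4952 -0.257   0.1952] rpy [180.   -0.   93.6] F [-0.1  0.6 -3.2] w 0.83 ff 35.0 q7 35.0
```

View pics/w5.png

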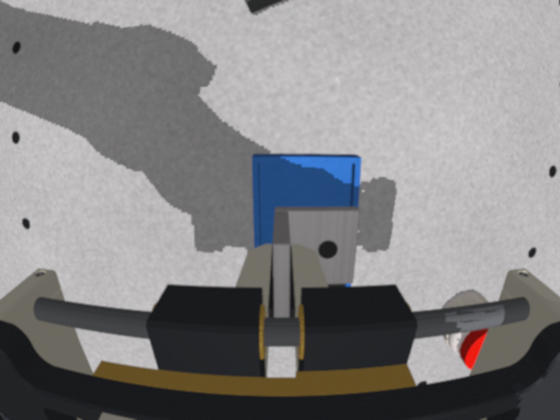

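The bracket is held level over the blue bare half, with its base edges parallel to the tray's. Lowering.

Emit:
arm_command(commands=[[0, 0, 2, 0, 0.2], [0, -0.1, 5, 0, 0.2], [0, -0.1, 7, 0, 0.2], [0, -0.1, 8, 0, 0.2], [0, -0.1, 8.3, 0, 0.2], [0, -0.1, 8.4, 0, 0.2], [0, -0.1, 8.4, 0, 0.2], [0, -0.1, 8.4, 0, 0.2]])

```text
time: 21.65
ee_pos: [0.4936, -0.2584, 0.1118]
orientation: [180.0, 0.0, 93.4]
force: [-0.5, -0.1, -3.3]
gripper_width: 0.084
finger_force: 35.0
```

Emit:
arm_command(commands=[[0, 0, 0.1, 0, 0.2], [0, 0, 0.2, 0, 0.2], [0, 0, 0.3, 0, 0.2], [0, 0, 0.3, 0, 0.2], [0, 0, 0.3, 0, 0.2]])

```text
time: 22.28
ee_pos: [0.4934, -0.2583, 0.1082]
orientation: [-180.0, -0.0, 93.4]
force: [0.4, 0.1, -3.1]
gripper_width: 0.086
finger_force: 35.0
```

Emit:
arm_command(commands=[[0, 0, 0.05, 0, 0.2], [0, 0, 0.1, 0, 0.2], [0, 0, 0.1, 0, 0.2], [0, 0, 0.1, 0, 0.2]])

```text
time: 22.78
ee_pos: [0.4934, -0.2583, 0.1076]
orientation: [180.0, 0.0, 93.4]
force: [-1.5, 0.6, 5.5]
gripper_width: 0.085
finger_force: 35.0
```

Contact, with z force going from −3.1 to +5.5 N. Release, rise and go to the bar.

Emit:
arm_command(commands=[[0, 0, 0, 0, 2.6], [0, 0, 0, 0, 2.6], [0, 0, 0, 0, 2.6], [0, 0, -1, 0, 2.6], [0, 0, -3, 0, 2.6], [0, 0, -6, 0, 3], [0, 0, -9, 0, 4], [0, 0, -9, 0, 4.2]])

```text
time: 23.78
ee_pos: [0.4942, -0.2587, 0.1998]
orientation: [179.8, 0.1, 93.4]
force: [-0.5, 0.2, 0.4]
gripper_width: 0.443
finger_force: 0.0
```

```bash
python3 go.py .595 .068 .100 117.9
```

```text
delta cm [32.02 12.    3.46] turn -24.5 | t 23.77 pos [ 0.4942 -0.2587  0.1998] rpy [1.798e+02 1.000e-01 9.340e+01] F [-0.5  0.2  0.4] w 4.12 ff 0.0 q7 35.0
```

Emit:
arm_command(commands=[[3, 1.1, 0, -3, 4.2], [7, 2.6, 0, -8, 4.2], [12, 4.5, 0, -14, 4.2], [17, 6.4, 0.5, -20, 4.2], [22, 8.2, 1, -24.5, 4.2], [27, 10.1, 2, -24.5, 4.2], [30.5, 11.4, 3, -24.5, 4.2], [31.8, 11.9, 3.4, -24.5, 4.2], [32, 12, 3.4, -24.5, 4.2], [32, 12, 3.4, -24.5, 4.2], [32, 12, 3.4, -24.5, 4.2]])

```text
time: 25.15
ee_pos: [0.594, 0.0665, 0.1637]
orientation: [180.0, 0.0, 117.8]
force: [-0.0, -0.5, -0.8]
gripper_width: 0.45
finger_force: 0.0
```

```bash
python3 go.py .595 .068 .023 117.9
python3 - <<'E'
from bench import r
import cv2,numpy as np
c=r.read_camera("wrist"); np.savez("w6.npz",**c); cv2.imwrite("pics/w6.png",c["image"][:,:,::-1])
E
```

```text
delta cm [0.09 0.16 7.57] turn -0.1 | t 25.15 pos [0.594  0.0665 0.1637] rpy [180.    0.  117.8] F [-0.  -0.5 -0.8] w 4.18 ff 0.0 q7 22.0
```

View pics/w6.png

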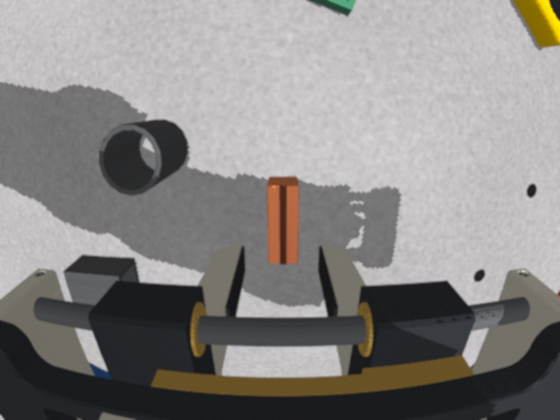

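The bar's top spans (283,185)–(283,264), aligned with the fingers and centred between them. Descending.

Emit:
arm_command(commands=[[0.1, 0.1, 2, 0, 4.2], [0.1, 0.1, 4.5, 0, 4.2], [0.1, 0.1, 6.5, 0, 4.2], [0.1, 0.1, 7.3, 0, 4.2], [0.1, 0.1, 7.5, 0, 4.2], [0.1, 0.1, 7.5, 0, 4.2], [0.1, 0.1, 7.5, 0, 1.2], [0.1, 0.1, 7.5, 0, 1.2], [0.1, 0.1, 7.5, 0, 1.2], [0.1, 0.1, 7.5, 0, 1.2], [0.1, 0.1, 7.5, 0, 1.2], [0.1, 0.1, 7.5, 0, 1.2]], newtons=35)

```text
time: 26.7
ee_pos: [0.5943, 0.0696, 0.0886]
orientation: [-180.0, -0.0, 117.9]
force: [-2.2, -0.3, 5.5]
gripper_width: 0.234
finger_force: 35.0
```

```bash
python3 go.py .5207 -.3411 .125 93.4
```

```text
delta cm [-32.84 -25.74 -10.14] turn 24.5 | t 26.7 pos [0.5943 0.0696 0.0886] rpy [-180.    -0.   117.9] F [-2.2 -0.3  5.5] w 2.18 ff 35.0 q7 23.0
```

Emit:
arm_command(commands=[[0, 0, -1, 0, 1.2], [0, 0, -3, 0, 1.2], [0, 0, -6, 0, 1.2], [0, 0, -9.5, 0, 1.2], [-2.4, -1.9, -10.1, 2, 1.2], [-5.6, -4.4, -10.1, 5, 1.2], [-9.2, -7.2, -10.1, 9, 1.2], [-12.8, -10, -10.1, 13, 1.2], [-16.4, -12.8, -10.1, 17, 1.2], [-20, -15.7, -10.1, 21, 1.2], [-23.6, -18.5, -10.1, 24.5, 1.2], [-27.2, -21.3, -10.1, 24.5, 1.2], [-30.4, -23.8, -10.1, 24.5, 1.2], [-32.2, -25.2, -10.1, 24.5, 1.2], [-32.8, -25.7, -10.1, 24.5, 1.2], [-32.8, -25.7, -10.1, 24.5, 1.2], [-32.8, -25.7, -10.1, 24.5, 1.2]])

```text
time: 28.82
ee_pos: [0.5215, -0.3389, 0.1892]
orientation: [180.0, -0.1, 93.5]
force: [0.3, 0.6, -3.3]
gripper_width: 0.233
finger_force: 35.0
```

```bash
python3 go.py .5207 -.3411 .0296 93.4
python3 - <<'E'
from bench import r
import cv2,numpy as np
c=r.read_camera("wrist"); np.savez("w7.npz",**c); cv2.imwrite("pics/w7.png",c["image"][:,:,::-1])
E
```

```text
delta cm [-0.22 -0.09  9.46] turn 0.1 | t 28.82 pos [ 0.5215 -0.3389  0.1892] rpy [ 1.80e+02 -1.00e-01  9.35e+01] F [ 0.3  0.6 -3.3] w 2.16 ff 35.0 q7 40.0
```

View pics/w7.png

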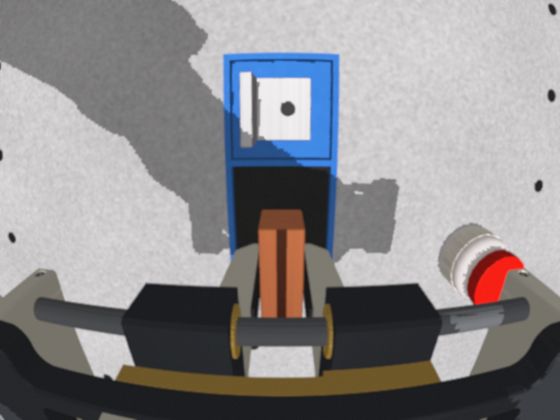

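The bar is held over the rubber half and the bracket stands flat in the bare half at (275,108). Lowering the bar.

Emit:
arm_command(commands=[[-0.1, 0, 2, 0, 1.2], [-0.1, -0.1, 5, 0, 1.2], [-0.1, -0.1, 7.5, 0, 1.2], [-0.1, -0.1, 8.6, 0, 1.2], [-0.1, -0.1, 9, 0, 1.2], [-0.1, -0.1, 9.1, 0, 1.2], [-0.1, -0.1, 9.1, 0, 1.2], [-0.1, -0.1, 9.1, 0, 1.2]])

```text
time: 29.88
ee_pos: [0.5203, -0.3417, 0.0989]
orientation: [180.0, 0.0, 93.4]
force: [-0.2, -0.5, -3.8]
gripper_width: 0.236
finger_force: 35.0
```

Emit:
arm_command(commands=[[0, 0, 0.1, 0, 1.2], [0, 0, 0.2, 0, 1.2], [0, 0, 0.3, 0, 1.2], [0, 0, 0.38, 0, 1.2], [0, 0, 0.38, 0, 1.2], [0, 0, 0.38, 0, 1.2]])

```text
time: 30.62
ee_pos: [0.52, -0.3415, 0.0946]
orientation: [180.0, -0.0, 93.4]
force: [-1.7, 1.1, 2.7]
gripper_width: 0.235
finger_force: 35.0
```

Contact at the expected height. I'll open slightly, since there is little room inside the walls, then rise and check.

Emit:
arm_command(commands=[[0, 0, 0, 0, 3], [0, 0, 0, 0, 3], [0, 0, 0, 0, 3], [0, 0, -1, 0, 3], [0, 0, -3, 0, 3], [0, 0, -6, 0, 3], [0, 0, -10, 0, 3], [4, -1, -15, 0, 3], [8, -2, -19, 0, 3], [12, -2, -21, 0, 3], [16, -2, -21, 0, 3], [20, -2, -21, 0, 3], [24, -2, -21, 0, 3], [28, -2, -21, 0, 3], [30, -2, -21, 0, 3], [30, -2, -21, 0, 3]])

```text
time: 32.62
ee_pos: [0.4821, -0.0421, 0.3056]
orientation: [179.9, -0.0, 93.6]
force: [-0.4, 0.1, -0.0]
gripper_width: 0.321
finger_force: 0.0
```

Run:
```python
from bench import r
import cv2,numpy as np
h=[]
for n in ("top","side"):
    c=r.read_camera(n); h.append(c["image"][:,:,::-1])
t,s=h
a=cv2.resize(t[140:320,130:480],(790,406)); b=cv2.resize(s[130:320,130:480],None,fx=1,fy=1)
o=np.zeros((600,790,3),np.uint8); o[:406]=a; o[408:598,:350]=b; o[408:598,400:780]=cv2.resize(s[155:225,140:280],(380,190))
cv2.imwrite("pics/fin.png",o); print(r.get_state()["time"],r.get_state()["ee_pos"])
```

```text
32.725 [ 0.48220213 -0.04401706  0.30531152]
```

View pics/fin.png

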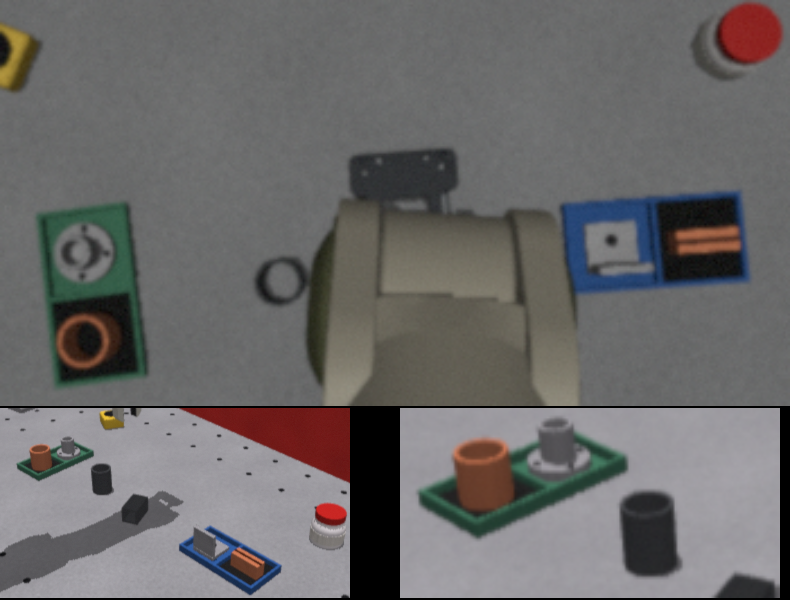

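The top and side pictures show all four parts upright in the right halves. The tube, pipe, jar and tape measure look undisturbed.

```bash
python3 -c "from bench import r; print(r.close_job())"
```

```text
the job is handed in; nothing more can be done
None
```

I handed the job in at about 33 s: the flange and copper ring are in the green tray and the bracket and copper bar in the blue tray, steel in the bare halves and copper on rubber, all upright in the last pictures, with no verdict shown.

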